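# Hold a try square home in the squaring fixture

## Task

Pick up the try square and, with it lying flat on the fixture's bed, press it fully home into the corner, so that the back of its stock bears flush on the fixed fence and the outer edge of its blade has pushed the sprung swing arm out square to the fence. Finish while still gripping the square and holding it pressed against both faces, as the swing arm springs back if you let go. Leave everything else on the bench where it is.

Things in the scene. Friction and masses are not known exactly. Their poses are not given: they have to be found in the camera images.
- square: dark steel try square lying flat on the left: thick stock 110 long, 22 wide, 18 mm high; thin blade 28 wide, 6 thick, flush with the underside, its end 130 mm from the stock's back; about 0.45 kg. Origin: outer corner (heel), underside; +x along the blade's outer edge (plane y=0), +y along the stock's back (plane x=0), z up. Home, its origin and axes coincide with fixture_corner.
- square_handle (a point): centre of the wooden handle block on the try square's stock, near its balance point, at (11, 48, 38) mm in the square's frame; axes as the square's. The block is 14 mm wide (x), 42 mm long (y) and stands from 18 to 58 mm above the square's underside, so it can be gripped above the fence's top.
- fixture: squaring fixture fixed to the bench: dark bed plate 215 x 175 x 8 mm carrying a corner of fence, knuckle and swing arm, which stand 16 mm above the bed. Origin: inside corner at bench level; +x along the swing arm when square, +y along the fence, z up. Bed: x -40 to 175, y -45 to 130 mm. The square goes on the open side, +x, +y.
- fixture_corner (a point): the inside corner of the fixture on the bed's top face, 8 mm above the bench; axes as the fixture's. Bed, faces and square are oiled ground steel (friction about 0.2), yet a square pressed down hard drags on the bed: keep it light there while pushing in.
- fence: the fixed fence, a steel bar along the fixture's +y from 4 to 128 mm, 24 mm wide, 16 mm high. Its working face is the plane x = 0 of the fixture and the stock's back goes against it. Origin at the fixture corner on the bed, axes as the fixture's.
- knuckle: small fixed block at the hinge, 20 x 24 x 16 mm, in front of the fence's end from x = 2 to 22 mm; its face is the plane y = 0 of the fixture and stops the heel end of the blade's edge there. Origin at the fixture corner on the bed, axes as the fixture's.
- swing: swing arm, steel bar 18 wide, 16 mm high, 24 to 150 mm from its hinge, the upright line through the inside corner. Origin on the hinge at bed level, +x along the bar; working face: its plane y=0. It starts leaning inward 0.105 to 0.175 rad (tip up to 26 mm inside the square line); a spring returns it there, with 1 to 2 N at the tip when square. It can be pushed 0.06 rad past square.
- straightedge: loose straight dark steel bar 150 x 22 x 18 mm with the same wooden handle block as the try square but NO blade: a bystander. Origin: centre of its underside.
- socket: small round steel socket, 28 mm across, 26 mm high, standing on the fixture's bed inside the corner, about 120 mm along the swing arm and 95 mm along the fence from the inside corner: a bystander. Origin: centre of its underside.
- wrench: steel wrench lying flat on the bench on the robot's side of the try square: a bystander. Origin: under its middle.
- screwdriver: screwdriver lying on the bench to the right of the fixture: a bystander. Origin: under its middle.
- bearing: steel bearing ring 62 mm across, 16 mm high, lying beyond the fixture: a bystander. Origin: centre of its underside.
- spray: upright can 66 mm across, 190 mm high, to the right of the fixture, beyond the screwdriver: a bystander. Origin: centre of its underside.
- driver: cordless power driver, about 195 mm high, standing on its battery on the left, beyond the try square: a bystander. Origin: centre of its underside.
Not all that is in view belongs to the job. Several things have the shape of the square; the one meant has the colours described above.

How it is judged:
On the way, in this order (a step that is already met when the one before it is completed fails the run):
1. the try square is lifted off the bench in the gripper (height (world z) of square above 0.02 m and contact force between the fingers and square above 2 N), for 0.2 s.
2. the try square is pressed home into the corner, both faces touching (contact force between square and fence above 1 N and contact force between square and swing above 0.3 N and angle between the x axis of swing and the x axis of fixture, either way round below 0.02 rad and angle between the y axis of square and the y axis of fixture, either way round below 0.02 rad and angle between the z axis of square and the z axis of fixture, either way round below 0.05 rad and horizontal distance between square and fixture_corner below 0.005 m and z of square in the frame of fixture_corner below 0.005 m and contact force between the fingers and square above 2 N), for 0.3 s.
At the end, for the whole second after the job is handed in: Square gripped (>2 N), flat on the bed (within 5 mm, 0.05 rad), heel within 5 mm of the corner, stock within 0.02 rad of the fence and pressing it (>1 N), blade pressing the swing arm (>0.3 N), arm within 0.02 rad of square; no bystander moved 30 mm (all of step 2 and distance of each of straightedge, socket, wrench, screwdriver, bearing, spray, driver from where it was at the start of the episode below 0.03 m); the arm keeps its last pose, push and grip.
It fails at once if a bystander was disturbed (moved 30 mm or more) (distance of any of straightedge, socket, wrench, screwdriver, bearing, spray, driver from where it was at the start of the episode above 0.03 m).
It also fails if it takes over 59 s, if anything falls off the work surface, if the arm or the gripper's body presses on something with over 40 N, if the wrist force passes 120 N, or if a joint passes its speed limit or range.

## Robot

A 6-joint arm with a two-finger parallel gripper is mounted at the origin on the work surface. World frame = base frame: x ahead of the robot, y to its left, z up, the work surface at z = 0. Lengths are in m, angles in rad, forces in N, time in s.
With the tool pointing down it reaches from about 0.425 to 0.95 m from the base axis. Payload 3.5 kg.
Tool frame: the origin (TCP) lies midway between the tips of the shut fingers; the grasp point (between the pads) lies 19 mm behind it; z points along the fingers, y is the direction in which the jaws open and shut (so a half turn about z gives the same grasp; the last joint's range is limited). The gripper opens to 85 mm and grips with 20 to 120 N. Pads are 22 mm wide; open, the fingers measure 114 mm over their backs; the gripper's body (76 mm by 85 mm) begins 54 mm behind the grasp point. The pads swing forward as they close: fully open they stand 13 mm farther back than shut.
Start: joints at [-1.377, 0.286, 1.577, -0, 1.279, -0.15], TCP at [0.228, -0.635, 0.231] pointing down, gripper open.
Joint ranges: [-2.77, 2.77], [-0.9, 2.22], [0.21, 2.48], [-1.53, 4.67], [0.24, 2.81], [-2.84, 2.84]. Speed limits (rad/s): [2.79, 2.79, 3.14, 3.14, 3.14, 3.14].

## Interface

Orientations are given as a unit quaternion [x, y, z, w].
In Python, from plant import * gives the robot as it stands.
- The arm moves only by the shell command python3 -m jog 'ROWS' [FORCE]. ROWS is a JSON object of lists of equal length, an entry for each row: "travel": the shift along the world's x, y, z in mm, a list of three; "dr": the turn, a rotation vector about the world's x, y, z in degrees, a list of three; "jaw": the closure in counts, from 0 (fully open) to 255 (shut). In form: {"travel": [[x, y, z], ...], "dr": [[wx, wy, wz], ...], "jaw": [jaw, ...]}. A call has 1 to 5 rows; each row shifts and turns the commanded pose from where the row before left it; what a row does not reach is not made up. A row lasts 1/12 s, in which the tool goes at most 41.7 mm and 7.16 degrees, less where a joint would pass 70% of its speed; a pose out of reach is approached as far as the arm can. A call is refused whole if a number of a shift passes 41.7 or a number of a turn 7.16, either way. A call with a gripper value outside its range is refused whole. The fingers move at their own pace and stop on an object; FORCE is the grip in N (left out, the last holds). Time passes only in rows, so rows that do not move let the fingers close. It gives the time, the measured TCP pose, the force and the opening at its end, in the units of the state.
- get_state(): the state, without advancing time (a new reading comes with each control period).
- read_camera(name): name is "scene" or "top"; returns the picture (384x512x3 uint8, red, green, blue); there is no depth.
- camera_info(name): a dict with "K" (3x3 intrinsics, pixels), "R" (3x3) and "t" (3): a world point X has camera coordinates R X + t. Camera axes: x right, y down, z forward; pixel columns grow to the right and rows downward; lengths in m; the calibration is good to about 2 mm. A picture is of the moment at which its call begins. camera_info takes no time and is no camera call.
- sign_off(): hands the job in, once; it reports no verdict.
The state is a dict: "time": time; "qpos": joint angles; "dq": joint speeds; "joint_efforts": joint torques, N m; "eef_pos": TCP position; "tcp_rot": TCP orientation; "contact_force": force on the tool from outside, world axes, zero at the start; "wrist_torque": the same for the moment, N m; "opening": opening from 0.0 (shut) to 1.0 (fully open).
Only numpy, scipy, OpenCV 4.12 (cv2) and the standard library are available. Lean on these libraries where they do the work, as an engineer would, in place of code of your own. Each camera call takes 0.05 s, during which the arm holds its last target. There are 200 camera calls.

## Working session

There is one attempt and no reset: what is moved stays moved. The work goes in short steps, Python scripts to look and compute and a shell command to move; the robot and the scene stay as the last step left them, time stands still between calls to the robot, and variables do not carry over. Pictures are saved under pics/ and viewed, about 8 in all and at most 12, crops included, and the job is handed in when it is done.

```bash
mkdir -p pics; ls; python3 - <<'E'
from plant import *
import cv2
print(get_state())
for n in("top","scene"):
    i=camera_info(n);print(n,i)
    cv2.imwrite(f"pics/{n}0.png",cv2.resize(read_camera(n)[:,:,::-1],(800,600),interpolation=cv2.INTER_CUBIC))
    
E
```

```text
pics
{'time': 0.0, 'qpos': array([-1.37702539e+00,  2.87190658e-01,  1.57819820e+00, -1.97079315e-06,
        1.27857683e+00, -1.50016995e-01]), 'dq': array([ 0.00181925,  0.00065197,  0.000688  ,  0.00164011,  0.00109091,
       -0.00060064]), 'joint_efforts': array([ 2.96744065e-04, -4.05983591e+01, -2.92620850e+01, -1.72602759e-04,
        5.74538775e-03,  1.28985343e-05]), 'eef_pos': array([ 0.2274006 , -0.63484055,  0.22991903]), 'tcp_rot': array([ 9.85261832e-01,  1.71048868e-01, -2.68983695e-05, -1.18621168e-03]), 'contact_force': array([ 0.18607829,  0.48089751, -0.37748477]), 'wrist_torque': array([-0.0230816 ,  0.06328838,  0.01414082]), 'opening': 1.0005799619132236}
top {'K': array([[495.11912821,   0.        , 258.49301068],
       [  0.        , 495.11912821, 197.25897024],
       [  0.        ,   0.        ,   1.        ]]), 'R': array([[ 0.02551998, -0.99966966, -0.00304955],
       [-0.98898806, -0.02480221, -0.14590223],
       [ 0.1457784 ,  0.00673939, -0.98929431]]), 't': array([-0.00781445,  0.51078267,  1.4974492 ])}
scene {'K': array([[496.70628814,   0.        , 263.37968875],
       [  0.        , 496.70628814, 195.10459322],
       [  0.        ,   0.        ,   1.        ]]), 'R': array([[-0.80449281,  0.59394715,  0.00425497],
       [ 0.41047724,  0.56113469, -0.71877416],
       [-0.42930148, -0.57650207, -0.69523061]]), 't': array([ 0.41869361, -0.19066559,  1.61421533])}
```

View pics/top0.png

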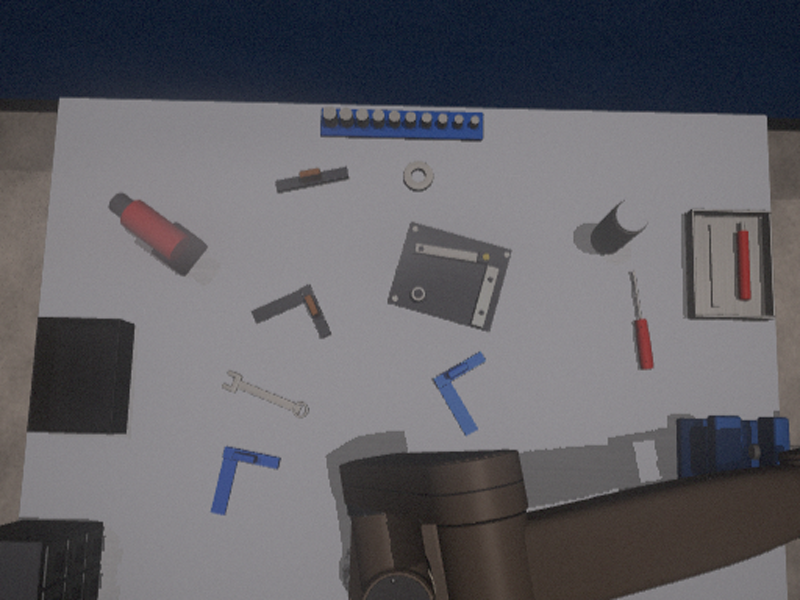

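View pics/scene0.png

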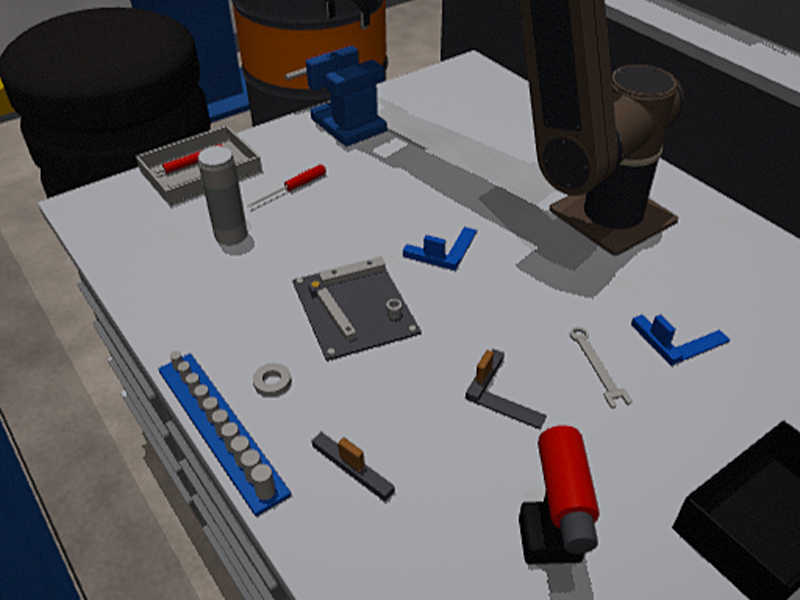

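Top view (800x600 px): square heel at about (308,287), blade end (255,318), stock end (325,335), orange handle (311,303). Fixture corner is near (487,257), with the swing arm running left to (417,248), the fence running down to (483,325), and the socket at (418,294). The scene view agrees with this, and the blue squares are decoys.

```bash
cat > h.py <<'E'
from plant import *
import cv2, numpy as np
def img(n): return cv2.cvtColor(read_camera(n),cv2.COLOR_RGB2BGR)
def ray(n,p,z):
    i=camera_info(n);p=np.atleast_2d(p).astype(float)
    d=np.c_[p,np.ones(len(p))]@np.linalg.inv(i["K"]).T@i["R"]
    C=-i["R"].T@i["t"]
    return C+d*((z-C[2])/d[:,2])[:,None]
def proj(n,X):
    i=camera_info(n);c=np.atleast_2d(X)@i["R"].T+i["t"];c=c@i["K"].T
    return c[:,:2]/c[:,2:]
E
python3 - <<'E'
from h import *
for n,rb,rs in(("top",(235,130,105,90),(150,170,72,58)),("scene",(180,155,100,82),(290,215,70,70))):
    a=img(n);cv2.imwrite(f"pics/{n}_raw.png",a)
    S=6
    outs=[]
    for tag,(x,y,w,h) in(("bed",rb),("sq",rs)):
        c=cv2.resize(a[y:y+h,x:x+w],None,fx=S,fy=S,interpolation=cv2.INTER_CUBIC)
        g=cv2.cvtColor(c,cv2.COLOR_BGR2GRAY);t,_=cv2.threshold(g,0,255,cv2.THRESH_OTSU)
        hsv=cv2.cvtColor(c,cv2.COLOR_BGR2HSV)
        br=((hsv[...,0]<25)&(hsv[...,1]>110)&(hsv[...,2]>50)).astype(np.uint8)
        m=((g<t).astype(np.uint8)|br) if tag=="sq" else (g<t).astype(np.uint8)
        cs,_=cv2.findContours(m,cv2.RETR_EXTERNAL,cv2.CHAIN_APPROX_NONE)
        k=max(cs,key=cv2.contourArea)
        if tag=="bed":k=cv2.convexHull(k)
        p=cv2.approxPolyDP(k,7,True)[:,0]
        o=np.array([x,y])
        q=(p+.5)/S-.5+o
        Z=.008 if tag=="bed" else .006
        print(n,tag,t);print(np.c_[q.round(1),ray(n,q,Z)[:,:2].round(4)])
        cv2.polylines(c,[p.reshape(-1,1,2)],True,(0,255,0),1)
        for j,v in enumerate(p):cv2.putText(c,str(j),tuple(int(u) for u in v),0,.6,(0,0,255),1)
        if tag=="sq":
            ks,_=cv2.findContours(br,cv2.RETR_EXTERNAL,cv2.CHAIN_APPROX_NONE);b=max(ks,key=cv2.contourArea)
            M=cv2.moments(b);u=np.array([M["m10"],M["m01"]])/M["m00"];u=(u+.5)/S-.5+o
            print("handle",u.round(1),ray(n,u,.058)[0].round(4),"poly",((cv2.boxPoints(cv2.minAreaRect(b))+.5)/S-.5+o).round(1).tolist())
            cv2.drawContours(c,[b],-1,(255,255,0),1)
        outs.append(c)
    H=max(o.shape[0] for o in outs)
    v=np.hstack([cv2.copyMakeBorder(o,0,H-o.shape[0],0,0,0) for o in outs])
    f=min(800/v.shape[1],600/v.shape[0]);cv2.imwrite(f"pics/{n}1.png",cv2.resize(v,None,fx=f,fy=f))
E
```

```text
top bed 110.0
[[ 2.629e+02  1.418e+02  6.957e-01 -4.300e-03]
 [ 3.269e+02  1.598e+02  6.417e-01 -2.101e-01]
 [ 3.128e+02  2.118e+02  4.734e-01 -1.665e-01]
 [ 2.478e+02  1.938e+02  5.255e-01  3.960e-02]
 [ 2.528e+02  1.722e+02  5.952e-01  2.560e-02]]
top sq 111.0
[[2.116e+02 2.132e+02 4.608e-01 1.518e-01]
 [1.981e+02 1.816e+02 5.610e-01 1.987e-01]
 [1.604e+02 1.989e+02 5.024e-01 3.155e-01]
 [1.644e+02 2.066e+02 4.783e-01 3.015e-01]
 [1.934e+02 1.938e+02 5.215e-01 2.118e-01]
 [1.998e+02 2.039e+02 4.895e-01 1.903e-01]
 [2.039e+02 2.158e+02 4.523e-01 1.756e-01]
 [2.064e+02 2.162e+02 4.509e-01 1.676e-01]]Traceback (most recent call last):
  File "<stdin>", line 23, in <module>
ValueError: max() iterable argument is empty
```

```bash
cat > m.py <<'E'
from h import *
for n,rb,rs in(("top",(235,130,105,90),(150,170,72,58)),("scene",(180,155,100,82),(290,215,70,70))):
    a=cv2.imread(f"pics/{n}_raw.png") if n=="top" else img(n)
    S=6
    outs=[]
    for tag,(x,y,w,h) in(("bed",rb),("sq",rs)):
        c=cv2.resize(a[y:y+h,x:x+w],None,fx=S,fy=S,interpolation=cv2.INTER_CUBIC)
        g=cv2.cvtColor(c,cv2.COLOR_BGR2GRAY);t,_=cv2.threshold(g,0,255,cv2.THRESH_OTSU)
        br=(cv2.subtract(c[...,2],c[...,0])>25).astype(np.uint8)
        m=((g<t).astype(np.uint8)|br) if tag=="sq" else (g<t).astype(np.uint8)
        cs,_=cv2.findContours(m,cv2.RETR_EXTERNAL,cv2.CHAIN_APPROX_NONE)
        k=max(cs,key=cv2.contourArea)
        if tag=="bed":k=cv2.convexHull(k)
        p=cv2.approxPolyDP(k,7,True)[:,0]
        o=np.array([x,y])
        q=(p+.5)/S-.5+o
        Z=.008 if tag=="bed" else .006
        print(n,tag,t);print(np.c_[q.round(1),ray(n,q,Z)[:,:2]*1000].round(1))
        cv2.polylines(c,[p.reshape(-1,1,2)],True,(0,255,0),1)
        for j,v in enumerate(p):cv2.putText(c,str(j),tuple(int(u) for u in v),0,.6,(0,0,255),1)
        if tag=="sq" and br.any():
            ks,_=cv2.findContours(br,cv2.RETR_EXTERNAL,cv2.CHAIN_APPROX_NONE);b=max(ks,key=cv2.contourArea)
            M=cv2.moments(b);u=np.array([M["m10"],M["m01"]])/M["m00"];u=(u+.5)/S-.5+o
            print("handle",u.round(1),"at z=38",ray(n,u,.038)[0].round(4),((cv2.boxPoints(cv2.minAreaRect(b))+.5)/S-.5+o).round(1).tolist())
            cv2.drawContours(c,[b],-1,(255,255,0),1)
        outs.append(c)
    H=max(o.shape[0] for o in outs)
    v=np.hstack([cv2.copyMakeBorder(o,0,H-o.shape[0],0,0,0) for o in outs])
    f=min(800/v.shape[1],600/v.shape[0]);cv2.imwrite(f"pics/{n}1.png",cv2.resize(v,None,fx=f,fy=f))
E
python3 m.py
```

```text
top bed 110.0
[[ 262.9  141.8  695.7   -4.3]
 [ 326.9  159.8  641.7 -210.1]
 [ 312.8  211.8  473.4 -166.5]
 [ 247.8  193.8  525.5   39.6]
 [ 252.8  172.2  595.2   25.6]]
top sq 111.0
[[211.6 213.2 460.8 151.8]
 [198.1 181.6 561.  198.7]
 [160.4 198.9 502.4 315.5]
 [164.4 206.6 478.3 301.5]
 [193.4 193.8 521.5 211.8]
 [199.8 203.9 489.5 190.3]
 [203.9 215.8 452.3 175.6]
 [206.4 216.2 450.9 167.6]]
handle [198.8 194.6] at z=38 [0.5144 0.1905 0.038 ] [[194.3, 189.7], [198.0, 188.0], [203.4, 199.7], [199.7, 201.4]]
scene bed 111.0
[[ 245.9  168.6  480.2 -142.5]
 [ 269.2  213.4  535.4   47.2]
 [ 208.8  230.8  701.7    3.7]
 [ 186.8  179.1  646.4 -206.1]
 [ 200.9  174.8  603.1 -198.1]]
scene sq 108.0
[[311.2 223.6 466.3 142.1]
 [304.8 233.8 503.5 159.6]
 [304.2 240.1 518.6 175.7]
 [297.6 250.9 555.5 193.5]
 [297.2 254.4 563.3 201.8]
 [345.2 274.6 509.  319.5]
 [348.8 265.1 482.  303.3]
 [311.9 249.9 524.  212.5]
 [315.2 240.9 497.5 194.6]
 [321.9 231.2 461.4 179.6]
 [322.2 225.6 447.3 164.9]
 [315.4 222.9 455.7 146.8]]
handle [352.7 278.9] at z=38 [0.5231 0.3542 0.038 ] [[343.8, 271.4], [359.4, 271.4], [359.4, 284.4], [343.8, 284.4]]
```

View pics/top1.png

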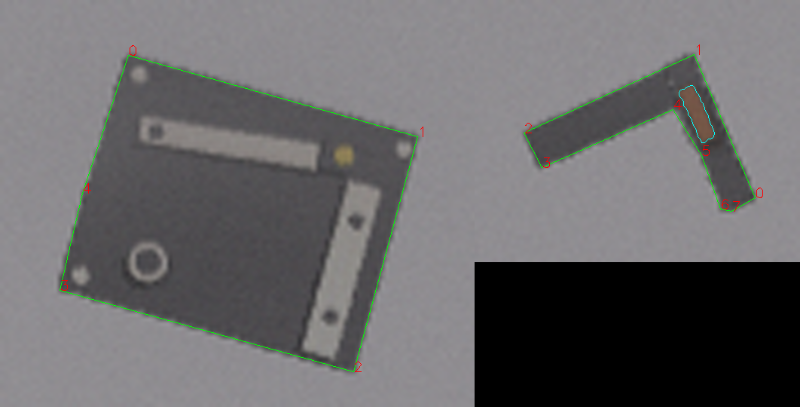

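View pics/scene1.png

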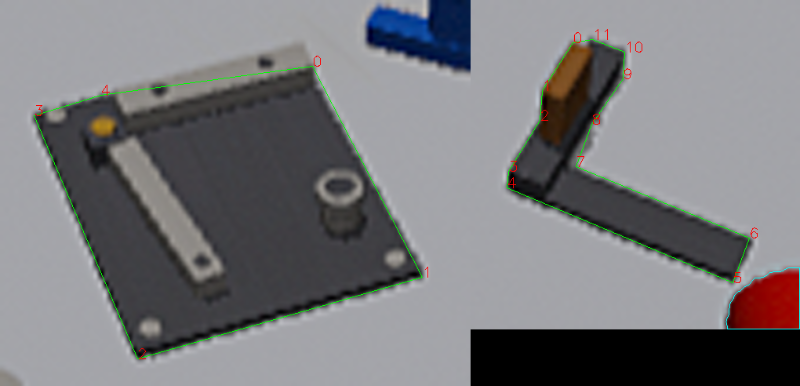

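Measurements check out: the bed comes to 213x175 mm and the blade to 131 mm. The fixture yaw is 75.5° with its corner at (608,-161). The square yaw is about 115.3° with its handle at (511,187). Next I move over the handle.

```bash

python3 -m jog '{"travel":[[21,31,0],[21,31,0],[21,31,0],[21,31,0],[21,31,0]],"dr":[[0,0,0],[0,0,0],[0,0,0],[0,0,0],[0,0,0]],"jaw":[0,0,0,0,0]}' 60
python3 -m jog '{"travel":[[21,31,0],[21,31,0],[21,31,0],[21,31,0],[21,31,0]],"dr":[[0,0,0],[0,0,0],[0,0,0],[0,0,0],[0,0,5.6]],"jaw":[0,0,0,0,0]}'
python3 -m jog '{"travel":[[21,32,0],[21,32,0],[3,38,0],[3,38,0],[3,38,0]],"dr":[[0,0,0],[0,0,0],[0,0,0],[0,0,0],[0,0,0]],"jaw":[0,0,0,0,0]}'
python3 -m jog '{"travel":[[3,38,0],[3,38,0],[3,38,0],[3,38,0],[3,38,0]],"dr":[[0,0,0],[0,0,0],[0,0,0],[0,0,0],[0,0,0]],"jaw":[0,0,0,0,0]}'
python3 -m jog '{"travel":[[3,38,0],[3,38,0],[1,38,0],[0,0,0],[0,0,0]],"dr":[[0,0,0],[0,0,0],[0,0,0],[0,0,0],[0,0,0]],"jaw":[0,0,0,0,0]}'
```

```text
time: 0.62
eef_pos: [0.3331, -0.4789, 0.231]
tcp_rot: [0.985, 0.171, 0.0, -0.0]
contact_force: [0.6, -0.4, 0.7]
opening: 0.998
time: 1.03
eef_pos: [0.4382, -0.3237, 0.2313]
tcp_rot: [0.976, 0.22, 0.0, 0.0]
contact_force: [1.1, -0.1, -0.4]
opening: 0.997
time: 1.45
eef_pos: [0.4885, -0.1456, 0.2311]
tcp_rot: [0.976, 0.219, -0.0, -0.0]
contact_force: [1.0, 0.7, 0.1]
opening: 0.998
time: 1.87
eef_pos: [0.5032, 0.0444, 0.2314]
tcp_rot: [0.976, 0.219, 0.0, 0.0]
contact_force: [0.3, 0.2, -0.4]
opening: 1.002
time: 2.28
eef_pos: [0.5101, 0.1583, 0.2311]
tcp_rot: [0.975, 0.221, -0.0, 0.0]
contact_force: [-0.3, 0.0, 0.2]
opening: 0.997
```

```bash

python3 -m jog '{"travel":[[1,29,0],[0,0,-38],[0,0,-38],[0,0,-38],[0,0,-34]],"dr":[[0,0,0],[0,0,0],[0,0,0],[0,0,0],[0,0,0]],"jaw":[0,0,0,0,0]}'
python3 -m jog '{"travel":[[0,0,-20],[0,0,-20],[0,0,-15],[0,0,-5],[0,0,0]],"dr":[[0,0,0],[0,0,0],[0,0,0],[0,0,0],[0,0,0]],"jaw":[0,0,0,0,0]}'
python3 -m jog '{"travel":[[0,0,0],[0,0,0],[0,0,0],[0,0,0],[0,0,0]],"dr":[[0,0,0],[0,0,0],[0,0,0],[0,0,0],[0,0,0]],"jaw":[120,180,230,255,255]}' 60
python3 -m jog '{"travel":[[0,0,0],[0,0,0],[0,0,0],[0,0,0],[0,0,0]],"dr":[[0,0,0],[0,0,0],[0,0,0],[0,0,0],[0,0,0]],"jaw":[255,255,255,255,255]}'
python3 -m jog '{"travel":[[0,0,0],[0,0,0],[0,0,0],[0,0,0],[0,0,0]],"dr":[[0,0,0],[0,0,0],[0,0,0],[0,0,0],[0,0,0]],"jaw":[255,255,255,255,255]}'
```

```text
time: 2.7
eef_pos: [0.5111, 0.184, 0.0814]
tcp_rot: [0.976, 0.218, -0.0, 0.0]
contact_force: [-0.6, -0.6, -0.1]
opening: 0.999
time: 3.12
eef_pos: [0.5105, 0.1841, 0.0218]
tcp_rot: [0.976, 0.218, -0.002, 0.0]
contact_force: [-0.6, -0.5, -0.2]
opening: 0.998
time: 3.53
eef_pos: [0.5121, 0.1856, 0.0242]
tcp_rot: [0.976, 0.219, 0.001, 0.0]
contact_force: [-0.5, -0.2, -0.3]
opening: 0.297
time: 3.95
eef_pos: [0.512, 0.1857, 0.0241]
tcp_rot: [0.976, 0.219, 0.0, -0.0]
contact_force: [-1.0, -0.0, 5.2]
opening: 0.157
time: 4.37
eef_pos: [0.512, 0.1857, 0.0241]
tcp_rot: [0.976, 0.219, 0.0, -0.0]
contact_force: [-1.0, 0.4, 5.4]
opening: 0.156
```

```bash

python3 -m jog '{"travel":[[0,0,10],[0,0,15],[0,0,25],[0,0,25],[0,0,25]],"dr":[[0,0,0],[0,0,0],[0,0,0],[0,0,0],[0,0,0]],"jaw":[255,255,255,255,255]}'
python3 -m jog '{"travel":[[0,0,0],[0,0,0],[3,-20,0],[3,-34,0],[3,-34,0]],"dr":[[0,0,0],[0,0,0],[0,0,0],[0,0,0],[0,0,-5]],"jaw":[255,255,255,255,255]}'
python3 -m jog '{"travel":[[3,-34,0],[3,-34,0],[3,-34,0],[3,-34,0],[3,-34,0]],"dr":[[0,0,-5],[0,0,-5],[0,0,-5],[0,0,-5],[0,0,-5]],"jaw":[255,255,255,255,255]}'
python3 -m jog '{"travel":[[3,-34,0],[2,-15,0],[0,0,0],[0,0,0],[0,0,0]],"dr":[[0,0,-5],[0,0,-4.8],[0,0,0],[0,0,0],[0,0,0]],"jaw":[255,255,255,255,255]}'
python3 - <<'E'
from h import *
for n in("top","scene"):
    a=img(n);cv2.imwrite(f"pics/{n}_c.png",a)
    x,y=(225,110) if n=="top" else (170,130)
    b=cv2.resize(a[y:y+120,x:x+130],(400,369),interpolation=cv2.INTER_CUBIC)
    o=b if n=="top" else np.hstack([o,b])
cv2.imwrite("pics/carry.png",o)
s=get_state();print(s["eef_pos"],s["tcp_rot"],s["contact_force"],s["wrist_torque"])
E
```

```text
time: 4.78
eef_pos: [0.5095, 0.185, 0.1223]
tcp_rot: [0.976, 0.219, -0.002, 0.0]
contact_force: [0.3, 0.2, -4.4]
opening: 0.154
time: 5.2
eef_pos: [0.5179, 0.0972, 0.1196]
tcp_rot: [0.984, 0.177, -0.003, -0.0]
contact_force: [1.1, -0.9, -4.6]
opening: 0.152
time: 5.62
eef_pos: [0.533, -0.0734, 0.1195]
tcp_rot: [0.999, -0.043, -0.003, -0.001]
contact_force: [0.5, -0.2, -4.6]
opening: 0.151
time: 6.03
eef_pos: [0.5387, -0.1203, 0.1206]
tcp_rot: [0.992, -0.126, -0.003, -0.001]
contact_force: [-0.9, 0.7, -6.0]
opening: 0.152
[ 0.5395015  -0.11997567  0.12174311] [ 9.92126856e-01 -1.25227108e-01 -1.47868489e-03 -5.35561017e-04] [ 0.51707869  0.09929747 -5.57034953] [-0.10988251  0.04748906  0.02665671]
```

View pics/carry.png

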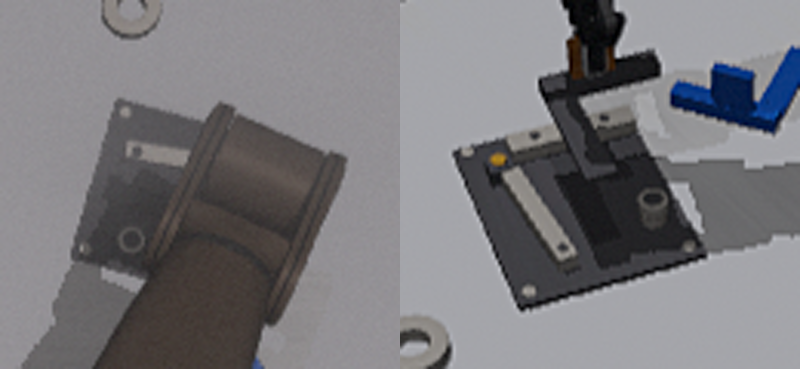

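The scene view shows the square carried with its blade parallel to the swing arm and inside it, clear of the socket. I'll lower it to just above the bed.

```bash

python3 -m jog '{"travel":[[-1,-1,-25],[0,0,-25],[0,0,-20],[0,0,-10],[0,0,0]],"dr":[[0,0,0],[0,0,0],[0,0,0],[0,0,0],[0,0,0]],"jaw":[255,255,255,255,255]}'
python3 -m jog '{"travel":[[0,0,-3],[0,0,0],[0,0,-2],[0,0,0],[0,0,0]],"dr":[[0,0,0],[0,0,0],[0,0,0],[0,0,0],[0,0,0]],"jaw":[255,255,255,255,255]}'
python3 -m jog '{"travel":[[0,0,-2],[0,0,0],[0,0,0],[0,0,0],[0,0,0]],"dr":[[0,0,0],[0,0,0],[0,0,0],[0,0,0],[0,0,0]],"jaw":[255,255,255,255,255]}'
python3 - <<'E'
from h import *
a=img("scene");cv2.imwrite("pics/sc_d.png",a)
cv2.imwrite("pics/low.png",cv2.resize(a[140:240,175:295],(720,600),interpolation=cv2.INTER_CUBIC))
s=get_state();print(s["eef_pos"],s["tcp_rot"],s["contact_force"],s["wrist_torque"])
E
```

```text
time: 6.55
eef_pos: [0.5371, -0.1205, 0.0402]
tcp_rot: [0.992, -0.125, -0.003, -0.001]
contact_force: [-1.0, -0.7, -5.7]
opening: 0.156
time: 6.97
eef_pos: [0.5401, -0.1227, 0.0393]
tcp_rot: [0.992, -0.126, 0.001, 0.0]
contact_force: [0.4, -0.2, -5.4]
opening: 0.155
time: 7.38
eef_pos: [0.5395, -0.1225, 0.0363]
tcp_rot: [0.992, -0.126, 0.0, -0.0]
contact_force: [0.1, -0.2, -5.0]
opening: 0.156
[ 0.53954721 -0.12248784  0.03633593] [ 9.92002041e-01 -1.26221834e-01  1.74132681e-06 -2.27668262e-06] [-0.37819788  0.21583934 -5.70465321] [-0.06478874  0.03961015  0.02478216]
```

View pics/low.png

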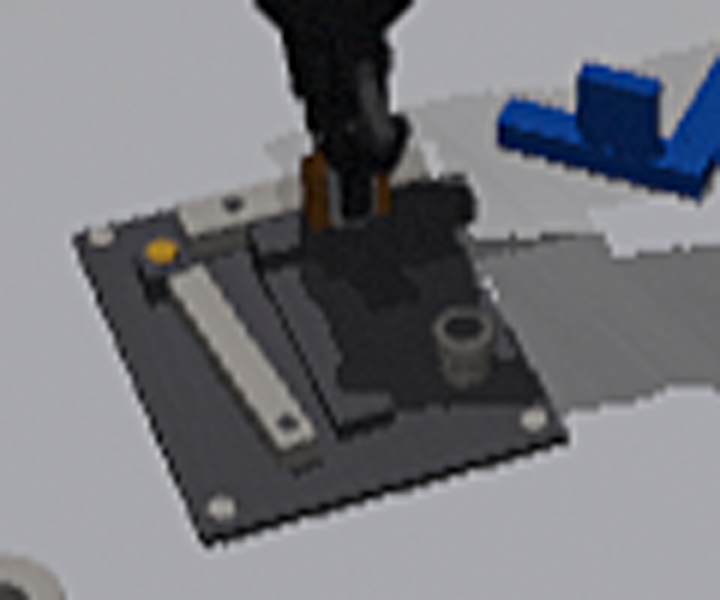

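The square hangs about 4 mm above the bed. The blade edge is clear of the swing arm, and the socket is clear too. I'll touch down gently.

```bash

python3 -m jog '{"travel":[[0,0,-2],[0,0,0],[0,0,0],[0,0,0],[0,0,0]],"dr":[[0,0,0],[0,0,0],[0,0,0],[0,0,0],[0,0,0]],"jaw":[255,255,255,255,255]}'
python3 -m jog '{"travel":[[0,0,-1],[0,0,0],[0,0,0],[0,0,0],[0,0,0]],"dr":[[0,0,0],[0,0,0],[0,0,0],[0,0,0],[0,0,0]],"jaw":[255,255,255,255,255]}'
python3 -m jog '{"travel":[[0,0,-0.5],[0,0,0],[0,0,0],[0,0,0],[0,0,0]],"dr":[[0,0,0],[0,0,0],[0,0,0],[0,0,0],[0,0,0]],"jaw":[255,255,255,255,255]}'
```

```text
time: 7.85
eef_pos: [0.5396, -0.1225, 0.0343]
tcp_rot: [0.992, -0.126, 0.0, -0.0]
contact_force: [-0.0, 0.8, -5.2]
opening: 0.156
time: 8.27
eef_pos: [0.5396, -0.1225, 0.0333]
tcp_rot: [0.992, -0.126, 0.0, -0.0]
contact_force: [0.2, 0.5, -5.9]
opening: 0.156
time: 8.68
eef_pos: [0.5395, -0.1225, 0.0328]
tcp_rot: [0.992, -0.126, -0.0, 0.0]
contact_force: [-0.3, -0.7, -5.4]
opening: 0.151
```

```bash

python3 -m jog '{"travel":[[3.9,-1,0],[3.9,-1,0],[3.9,-1,0],[3.9,-1,0],[3.9,-1,0]],"dr":[[0,0,0],[0,0,0],[0,0,0],[0,0,0],[0,0,0]],"jaw":[255,255,255,255,255]}'
python3 -m jog '{"travel":[[0,0,0],[-0.5,-1.9,0],[-0.5,-1.9,0],[-0.5,-1.9,0],[0,0,0]],"dr":[[0,0,0],[0,0,0],[0,0,0],[0,0,0],[0,0,0]],"jaw":[255,255,255,255,255]}'
python3 -m jog '{"travel":[[0,0,0],[0,0,0],[-0.2,-1,-0.5],[0,0,0],[0,0,0]],"dr":[[0,0,0],[0,0,0],[0,0,0],[0,0,0],[0,0,0]],"jaw":[255,255,255,255,255]}'
```

```text
time: 9.1
eef_pos: [0.5592, -0.1275, 0.0327]
tcp_rot: [0.992, -0.126, -0.001, -0.0]
contact_force: [-1.6, 0.3, -5.2]
opening: 0.154
time: 9.52
eef_pos: [0.5573, -0.1336, 0.0328]
tcp_rot: [0.992, -0.126, -0.0, 0.0]
contact_force: [-1.3, 0.9, -4.9]
opening: 0.155
time: 9.93
eef_pos: [0.5573, -0.1342, 0.0323]
tcp_rot: [0.992, -0.126, -0.0, -0.0]
contact_force: [0.6, 0.0, -3.8]
opening: 0.153
```

```bash

for i in 1; do python3 -m jog '{"travel":[[-0.2,-0.8,0],[0,0,0],[0,0,0],[0,0,0]],"dr":[[0,0,0],[0,0,0],[0,0,0],[0,0,0]],"jaw":[255,255,255,255]}'; done
python3 -m jog '{"travel":[[-0.2,-0.8,0],[0,0,0],[0,0,0],[0,0,0]],"dr":[[0,0,0],[0,0,0],[0,0,0],[0,0,0]],"jaw":[255,255,255,255]}'
python3 -m jog '{"travel":[[-0.2,-0.6,0],[0,0,0],[0,0,0],[0,0,0]],"dr":[[0,0,0],[0,0,0],[0,0,0],[0,0,0]],"jaw":[255,255,255,255]}'
python3 -c "
from plant import *
s=get_state();print(s['eef_pos'],s['contact_force'],s['wrist_torque'])"
```

```text
time: 10.27
eef_pos: [0.5571, -0.135, 0.0323]
tcp_rot: [0.992, -0.126, -0.0, 0.0]
contact_force: [-0.8, 0.7, -4.9]
opening: 0.156
time: 10.6
eef_pos: [0.557, -0.1358, 0.0323]
tcp_rot: [0.992, -0.126, 0.0, -0.0]
contact_force: [-0.3, 0.6, -4.9]
opening: 0.154
time: 10.93
eef_pos: [0.5568, -0.1364, 0.0324]
tcp_rot: [0.992, -0.126, 0.0, 0.0]
contact_force: [-1.2, 0.4, -4.2]
opening: 0.153
[ 0.5567587  -0.13641209  0.03235213] [-1.19641735  0.36822973 -4.16570452] [-0.09472684  0.11294998  0.02841036]
```

```bash

python3 -m jog '{"travel":[[-0.2,-0.6,0],[0,0,0],[0,0,0],[0,0,0]],"dr":[[0,0,0],[0,0,0],[0,0,0],[0,0,0]],"jaw":[255,255,255,255]}'
python3 -m jog '{"travel":[[-0.2,-0.6,0],[0,0,0],[0,0,0],[0,0,0]],"dr":[[0,0,0],[0,0,0],[0,0,0],[0,0,0]],"jaw":[255,255,255,255]}'
python3 -m jog '{"travel":[[-0.2,-0.6,0],[0,0,0],[0,0,0],[0,0,0]],"dr":[[0,0,0],[0,0,0],[0,0,0],[0,0,0]],"jaw":[255,255,255,255]}'
python3 -c "
from plant import *
s=get_state();print(s['eef_pos'],s['contact_force'],s['wrist_torque'])"
```

```text
time: 11.27
eef_pos: [0.5565, -0.137, 0.0323]
tcp_rot: [0.992, -0.126, 0.0, 0.0]
contact_force: [-0.6, 0.8, -4.1]
opening: 0.159
time: 11.6
eef_pos: [0.5563, -0.1373, 0.0323]
tcp_rot: [0.992, -0.126, -0.0, -0.0]
contact_force: [0.9, 2.2, -4.7]
opening: 0.157
time: 11.93
eef_pos: [0.5562, -0.1373, 0.0322]
tcp_rot: [0.992, -0.127, -0.0, -0.001]
contact_force: [1.1, 4.3, -4.3]
opening: 0.154
[ 0.55619982 -0.13733901  0.03223305] [ 1.07173637  4.27999117 -4.34609936] [ 0.89462806 -0.10653671 -0.10820208]
```

Fence contact: the TCP stopped at y=-137.3 mm and the force reached about 4.4 N. Now I push along -y of the fixture against the swing arm.

```bash

python3 -m jog '{"travel":[[1.9,-0.5,0],[1.9,-0.5,0],[1,-0.25,0],[0,0,0],[0,0,0]],"dr":[[0,0,0],[0,0,0],[0,0,0],[0,0,0],[0,0,0]],"jaw":[255,255,255,255,255]}'
python3 -m jog '{"travel":[[1,-0.25,0],[0,0,0],[0,0,0],[0,0,0]],"dr":[[0,0,0],[0,0,0],[0,0,0],[0,0,0]],"jaw":[255,255,255,255]}'
python3 -c "
from plant import *
s=get_state();print(s['eef_pos'],s['tcp_rot'],s['contact_force'],s['wrist_torque'])"
```

```text
time: 12.35
eef_pos: [0.5606, -0.1385, 0.0323]
tcp_rot: [0.992, -0.126, -0.001, -0.001]
contact_force: [-1.0, 4.9, -2.7]
opening: 0.152
time: 12.68
eef_pos: [0.5615, -0.1387, 0.0323]
tcp_rot: [0.992, -0.126, -0.001, -0.001]
contact_force: [-1.6, 5.5, -2.8]
opening: 0.156
[ 0.56146551 -0.1386733   0.03231594] [ 9.91989077e-01 -1.26317383e-01 -9.13566420e-04 -8.68762387e-04] [-1.59950769  5.51191713 -2.82187174] [ 0.89578656  0.19387627 -0.10441959]
```

```bash

python3 -m jog '{"travel":[[1,-0.25,0],[0,0,0],[0,0,0],[0,0,0]],"dr":[[0,0,0],[0,0,0],[0,0,0],[0,0,0]],"jaw":[255,255,255,255]}'
python3 -m jog '{"travel":[[0.8,-0.2,0],[0,0,0],[0,0,0],[0,0,0]],"dr":[[0,0,0],[0,0,0],[0,0,0],[0,0,0]],"jaw":[255,255,255,255]}'
python3 -m jog '{"travel":[[0.6,-0.15,0],[0,0,0],[0,0,0],[0,0,0]],"dr":[[0,0,0],[0,0,0],[0,0,0],[0,0,0]],"jaw":[255,255,255,255]}'
python3 -c "
from plant import *
s=get_state();print(s['eef_pos'],s['tcp_rot'],s['contact_force'],s['wrist_torque'])"
```

```text
time: 13.02
eef_pos: [0.5624, -0.1389, 0.0323]
tcp_rot: [0.992, -0.126, -0.001, -0.001]
contact_force: [-1.5, 6.1, -3.4]
opening: 0.154
time: 13.35
eef_pos: [0.5631, -0.1391, 0.0323]
tcp_rot: [0.992, -0.126, -0.001, -0.001]
contact_force: [-1.3, 5.5, -2.6]
opening: 0.158
time: 13.68
eef_pos: [0.5637, -0.1392, 0.0323]
tcp_rot: [0.992, -0.126, -0.001, -0.001]
contact_force: [-1.7, 5.2, -2.0]
opening: 0.155
[ 0.56368443 -0.13923798  0.03229265] [ 9.91997256e-01 -1.26250735e-01 -1.17761744e-03 -8.99764181e-04] [-1.69956308  5.22940315 -2.04784543] [ 0.92772085  0.29177231 -0.05378124]
```

```bash

python3 -m jog '{"travel":[[0.6,-0.15,0],[0,0,0],[0,0,0],[0,0,0]],"dr":[[0,0,0],[0,0,0],[0,0,0],[0,0,0]],"jaw":[255,255,255,255]}'
python3 -m jog '{"travel":[[0.6,-0.15,0],[0,0,0],[0,0,0],[0,0,0]],"dr":[[0,0,0],[0,0,0],[0,0,0],[0,0,0]],"jaw":[255,255,255,255]}'
python3 -c "
from h import *
s=get_state();print(s['eef_pos'],s['tcp_rot'],s['contact_force'],s['wrist_torque'])
a=img('scene');cv2.imwrite('pics/sc_e.png',a)
cv2.imwrite('pics/near.png',cv2.resize(a[140:240,175:295],(720,600),interpolation=cv2.INTER_CUBIC))"
```

```text
time: 14.02
eef_pos: [0.5643, -0.1394, 0.0323]
tcp_rot: [0.992, -0.126, -0.001, -0.001]
contact_force: [-1.9, 5.5, -1.4]
opening: 0.154
time: 14.35
eef_pos: [0.5648, -0.1395, 0.0323]
tcp_rot: [0.992, -0.126, -0.001, -0.001]
contact_force: [-1.3, 5.6, -2.5]
opening: 0.15
[ 0.56483901 -0.13952582  0.03227739] [ 9.92002487e-01 -1.26208924e-01 -1.25968116e-03 -8.86804481e-04] [-1.32569531  5.58215209 -2.48893187] [ 0.92176074  0.21363123 -0.04514242]
```

View pics/near.png

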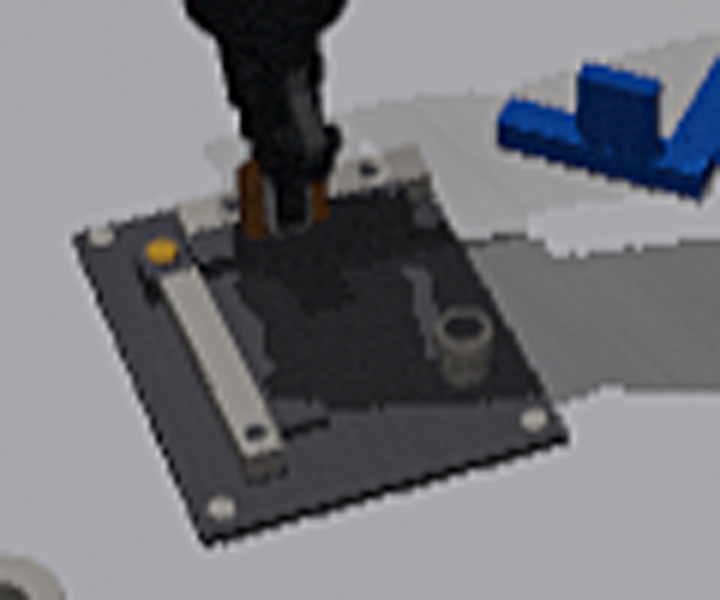

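The swing arm is now almost parallel to the bed's edge. The blade bears on it and the stock is on the fence. I'll keep going to the knuckle stop.

```bash

python3 -m jog '{"travel":[[0.6,-0.15,0],[0,0,0],[0,0,0],[0,0,0]],"dr":[[0,0,0],[0,0,0],[0,0,0],[0,0,0]],"jaw":[255,255,255,255]}'
python3 -m jog '{"travel":[[0.6,-0.15,0],[0,0,0],[0,0,0],[0,0,0]],"dr":[[0,0,0],[0,0,0],[0,0,0],[0,0,0]],"jaw":[255,255,255,255]}'
python3 -m jog '{"travel":[[0.5,-0.13,0],[0,0,0],[0,0,0],[0,0,0]],"dr":[[0,0,0],[0,0,0],[0,0,0],[0,0,0]],"jaw":[255,255,255,255]}'
python3 -c "
from h import *
s=get_state();print(s['eef_pos'],s['tcp_rot'],s['contact_force'],s['wrist_torque'])"
```

```text
time: 14.73
eef_pos: [0.5654, -0.1397, 0.0323]
tcp_rot: [0.992, -0.126, -0.001, -0.001]
contact_force: [-1.7, 5.6, -1.7]
opening: 0.158
time: 15.07
eef_pos: [0.5659, -0.1398, 0.0323]
tcp_rot: [0.992, -0.126, -0.001, -0.001]
contact_force: [-2.1, 5.3, -1.6]
opening: 0.152
time: 15.4
eef_pos: [0.5659, -0.1398, 0.0323]
tcp_rot: [0.992, -0.126, -0.002, -0.001]
contact_force: [-2.6, 5.6, -0.8]
opening: 0.157
[ 0.5658801  -0.13981067  0.03232485] [ 0.9920051  -0.1261743  -0.0022077  -0.00102966] [-2.62329277  5.5978639  -0.81410526] [ 1.03558554  0.4775536  -0.07310542]
```

```bash

python3 -m jog '{"travel":[[0.5,-0.13,0],[0,0,0],[0,0,0],[0,0,0]],"dr":[[0,0,0],[0,0,0],[0,0,0],[0,0,0]],"jaw":[255,255,255,255]}'
python3 - <<'E'
from h import *
s=get_state();print(s['eef_pos'],s['tcp_rot'],s['contact_force'],s['wrist_torque'])
S=6
def swing(a,box,tag):
    x,y,w,h=box
    c=cv2.resize(a[y:y+h,x:x+w],None,fx=S,fy=S,interpolation=cv2.INTER_CUBIC)
    g=cv2.cvtColor(c,cv2.COLOR_BGR2GRAY)
    m=((g>115)&(cv2.absdiff(c[...,2],c[...,0])<40)).astype(np.uint8)
    cs,_=cv2.findContours(m,cv2.RETR_EXTERNAL,cv2.CHAIN_APPROX_NONE)
    for k in cs:
        if cv2.contourArea(k)<40*36:continue
        r=cv2.minAreaRect(k);b=(cv2.boxPoints(r)+.5)/S-.5+[x,y]
        W=ray("scene",b,.024)[:,:2]*1000
        e=[W[1]-W[0],W[2]-W[1]]
        kk=k[:,0].astype(float)
        pw=ray("scene",(kk+.5)/S-.5+[x,y],.024)[:,:2]*1000
        R=cv2.minAreaRect(pw.astype(np.float32).reshape(-1,1,2))
        print(tag,"rect world c",np.round(R[0],1),"size",np.round(R[1],1),"ang",round(R[2],2))
a=cv2.imread("pics/scene_raw.png") if 0 else img("scene")
cv2.imwrite("pics/sc_f.png",a)
for f in("sc_d","sc_e","sc_f"):
    swing(cv2.imread(f"pics/{f}.png"),(198,183,28,37),f+" swing")
swing(cv2.imread("pics/scene_c.png") ,(198,160,62,26),"fence")
E
```

```text
time: 15.73
eef_pos: [0.5659, -0.1398, 0.0323]
tcp_rot: [0.992, -0.126, -0.003, -0.001]
contact_force: [-5.9, 5.9, 1.6]
opening: 0.155
[ 0.56590584 -0.13979137  0.0323456 ] [ 0.99201227 -0.12610229 -0.00293425 -0.00112368] [-5.89584373  5.89046306  1.64745218] [ 0.95670582  0.80935887 -0.10475182]
sc_d swing rect world c [632.5 -75.5] size [126.8  18.7] ang 82.27
sc_e swing rect world c [641.6 -78.2] size [126.8  18.6] ang 76.42
sc_f swing rect world c [642.1 -78.3] size [126.2  18.5] ang 75.58
fence rect world c [ 502.  -123.4] size [101.9  93.4] ang 53.89
fence rect world c [ 576.5 -191.2] size [86.9 69.4] ang 59.0
```

```bash

python3 -m jog '{"travel":[[0,0,0],[0,0,0],[0,0,0],[0,0,0],[0,0,0]],"dr":[[0,0,0],[0,0,0],[0,0,0],[0,0,0],[0,0,0]],"jaw":[255,255,255,255,255]}'
python3 -m jog '{"travel":[[0,0,0],[0,0,0],[0,0,0],[0,0,0],[0,0,0]],"dr":[[0,0,0],[0,0,0],[0,0,0],[0,0,0],[0,0,0]],"jaw":[255,255,255,255,255]}'
python3 - <<'E'
from h import *
S=6;x,y,w,h=296,170,24,42
c=cv2.resize(cv2.imread("pics/top_raw.png")[y:y+h,x:x+w],None,fx=S,fy=S,interpolation=cv2.INTER_CUBIC)
x0=c.copy();g=cv2.cvtColor(c,cv2.COLOR_BGR2GRAY)
_,m=cv2.threshold(g,105,1,0)
n,l,st,_=cv2.connectedComponentsWithStats(m)
for i in range(1,n):
    if st[i,4]<1000:continue
    yy,xx=np.where(l==i);p=np.c_[xx,yy]
    W=ray("top",(p+.5)/S-.5+[x,y],.024)[:,:2]*1000
    R=cv2.minAreaRect(W.astype(np.float32).reshape(-1,1,2));print(np.round(R[0],1),np.round(R[1],1),round(R[2],2))
a=img("scene")
A=cv2.imread("pics/scene_raw.png") if __import__('os').path.exists("pics/scene_raw.png") else cv2.resize(cv2.imread("pics/scene0.png"),(512,384),interpolation=cv2.INTER_AREA)
d=cv2.absdiff(a,A);d=cv2.dilate(a,np.ones((1,1)))
v=np.hstack([A,a]);cv2.imwrite("pics/fin.png",cv2.resize(v,(800,300),interpolation=cv2.INTER_AREA))
E
```

```text
time: 16.2
eef_pos: [0.5659, -0.1398, 0.0324]
tcp_rot: [0.992, -0.126, -0.003, -0.001]
contact_force: [-5.3, 6.5, 0.8]
opening: 0.157
time: 16.62
eef_pos: [0.5659, -0.1398, 0.0324]
tcp_rot: [0.992, -0.126, -0.003, -0.001]
contact_force: [-6.3, 5.4, 1.1]
opening: 0.152
[ 542.7 -156.3] [ 24.8 125.1] 75.39
[ 507.5 -175.9] [69.7 18.7] 0.43
[ 478.2 -130.4] [13.1 38.4] 1.44
```

View pics/fin.png

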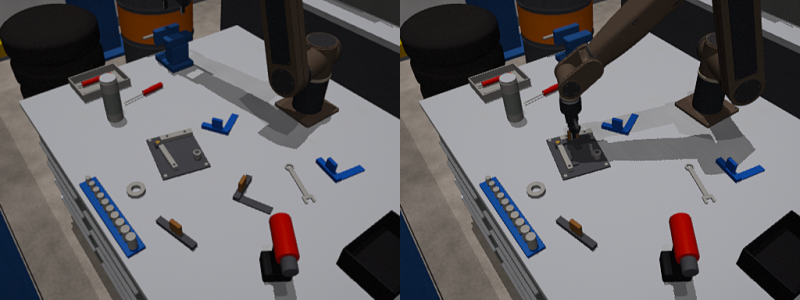

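The fence measures 75.4° and the swing arm 75.6°, so the arm is square to the fence within about 0.2°. Nothing else on the bench has moved, and the forces are steady. Handing in.

```bash
python3 -c "
from plant import *
print(sign_off()); s=get_state();print(s['time'],s['eef_pos'],s['contact_force'],s['opening'])"
```

```text
the job is handed in; nothing more can be done
None
the job is handed in; nothing more can be done
```

I picked up the try square by its handle and slid it lightly along the bed into the corner. It bears on the fence, the swing arm and the knuckle stop. I handed in at about 16.7 s with the grip and push still on; sign-off gives no verdict.

Last checks, taken just before handing in:
- **Angles:** in the images the fence lies at 75.4° and the swing arm at 75.6°. The gripper's own yaw, which the stock should share, reads 75.5°. All three agree to about 0.2° (0.004 rad) against the 0.02 rad limit, though the images are only good to about 0.5°.
- **Forces on the tool:** about 4 N from the fence and about 7 N from the knuckle and swing arm together. I could not measure the swing arm's contact separately, but it stands well out from where its spring holds it, with the blade against it.
- **Position:** the gripper ended within about 2 mm of the handle's expected home position. The square is on the bed, pressed with about 7 N including its own weight.
- **Bystanders:** comparing the scene view before and after by eye, none appears to have moved. I did not measure them one by one.

No check failed or disagreed beyond the roughly 2 mm camera calibration error. I was also unable to read a final state after sign-off.

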